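# Scrape the specimen offcuts off the drain plate

### The job

Slide the catch tray in squarely under the lower edge of the sloping plate, so that it will catch along the whole edge. Then take the scraper block from its rest, lay it flat on the sloping plate and wipe all four metal offcuts down the slope into the tray; use only the scraper on the offcuts, never the fingers. Finally stand the scraper back in its rest, leave the tray under the plate with the offcuts in it, and leave the pot, jar and counter alone.

Things in the scene. Friction and masses are not known exactly. Their poses are not given: they have to be found in the camera images.
- plate: Fixed white plastic drain plate, 150 mm up the slope (x), 200 mm wide (y), 6 mm thick, rising away from the robot at 26 degrees on a steel stand; no rims. Origin: middle of its lower edge, on its top face, 50 mm above the table; x up the slope, y along the edge, z normal to the top face. The offcuts do not slide by themselves.
- stand: Fixed steel stand of the plate, level frame: same origin as the plate (50 mm above the table), x level and away from the robot, y along the lower edge, z up. Front faces of its two front legs (y = +-85 mm) at x = 33 mm. The tray is in place with its origin at x about -20 mm, y about 0 in this frame and its y axis along the edge; pushed up against the legs is also fine.
- tray: Loose open steel catch tray, 90 mm (x) by 220 mm (y) by 30 mm high, walls and floor 4 mm, about 0.35 kg; it passes under the plate edge (underside 44 mm up). Origin: centre of its underside; z up. A grip tab stands on its near (-x) long wall. It starts on the table on the robot's side of the plate, short of its edge.
- tray_tab (a point): Grip point on the tray's tab, 60 mm above the table and 41 mm to -x of the tray's origin. The tab is 8 mm thick (x), 45 mm wide (y) and reaches from the wall's top (30 mm) up to 75 mm.
- rest: Fixed shallow grey plastic rest for the scraper, an open box 65 mm (x) by 150 mm (y) by 12 mm high with 4 mm walls and a 4 mm floor, to the left or the right of the plate. Origin: centre of its underside on the table, z up.
- scraper: Loose scraper block, 0.16 kg nominal: a black rubber block 24 mm (x) by 110 mm (y) by 18 mm high, with an upright wooden handle in its middle. Symmetrical under a half turn. Origin: centre of the block's underside (the wiping face); z up along the handle. It stands in the rest, long side along the rest's long side.
- scraper_grip (a point): Grip point on the scraper's handle, 62 mm above its underside. The handle is 18 mm thick (x), 42 mm wide (y) and reaches from 18 to 88 mm above the underside.
- chip0: Bare dark steel offcut, 14 g, lying flat on the sloping plate at the start; origin: centre of its underside, z up through its thickness. Oblong, 20 by 16 by 6 mm.
- chip1: Bare dark steel offcut, 14 g, lying flat on the sloping plate at the start; origin: centre of its underside, z up through its thickness. Disc, 20 mm across, 6 mm thick.
- chip2: Bare dark steel offcut, 14 g, lying flat on the sloping plate at the start; origin: centre of its underside, z up through its thickness. Bar, 14 by 24 by 6 mm.
- chip3: Bare dark steel offcut, 14 g, lying flat on the sloping plate at the start; origin: centre of its underside, z up through its thickness. Square, 17 by 17 by 7 mm.
- pot: Bystander: white open pot, 70 mm across, 60 mm high, on the other side of the plate from the rest. Origin: centre of its underside.
- jar: Bystander: amber lidded jar, 56 mm across, 85 mm high, beyond the work to the right. Origin: centre of its underside.
- counter: Bystander: desktop key counter with a sloping face, about 190 by 180 mm, 95 mm high at the back, beyond the work to the left, 1.3 kg. Origin: centre of its underside.
Not all that is in view belongs to the job. What is meant by the scraper is not turquoise, and is the larger of those in its own colour. Leave any green look-alike of the tray alone.

How it is judged:
By the outcome, as a careful person would: the job done as asked, in the order asked, and still so for the second after the job is handed in, with the robot touching nothing.
It also fails if it takes over 61 s, if anything falls off the work surface, if the arm or the gripper's body presses on something with over 40 N, if the wrist force passes 120 N, or if a joint passes its speed limit or range.

### The arm

A 6-joint arm with a two-finger parallel gripper is mounted at the origin on the work surface. World frame = base frame: x ahead of the robot, y to its left, z up, the work surface at z = 0. Lengths are in m, angles in rad, forces in N, time in s.
With the tool pointing down it reaches from about 0.3 to 0.75 m from the base axis. Payload 8.5 kg.
Tool frame: the origin (TCP) lies at the very end of the fingers, on their centre line; the grasp point (between the pads) lies 19 mm behind it; z points along the fingers, y is the line along which they close (so a half turn about z gives the same grasp; the last joint's range is limited). The gripper opens to 88 mm and grips with 3 to 60 N. Pads are 18 mm wide; open, the fingers measure 123 mm over their backs; the gripper's body (75 mm by 187 mm) begins 45 mm behind the grasp point.
Start: joints at [-1.416, 0.381, 1.297, -0, 1.464, -0.215], TCP at [0.199, -0.513, 0.239] pointing down, gripper open.
Joint ranges: [-3.11, 3.11], [-0.89, 2.33], [0.22, 2.48], [-1.42, 4.56], [0.17, 2.85], [-2.88, 2.88]. Speed limits (rad/s): [2.39, 2.39, 3.14, 3.14, 3.14, 3.14].

### API

Orientations are given as a rotation vector (axis times angle).
In Python, from station import arm gives the robot as it stands. The module is installed in compiled form; this text tells all that it offers.
- The arm moves only by the tool carry_out, never from a script. Its argument "steps" is a list of rows, each a list of 3 entries, a list of its own where there are three numbers: the turn, a rotation vector about the tool's x, y, z scaled (see below), then the shift along the tool's x, y, z scaled (see below), then the opening, from 0 (shut) to 1 (fully open). A call has 1 to 20 rows; each row is the pose to reach, as a shift and turn from the pose commanded when the call began, along the tool's axes at that moment; what a row does not reach only later rows make up. The controller multiplies each number of a shift by 0.08 m and each number of a turn by pi/4 rad. A row lasts 1/12 s, in which the tool goes at most 41.7 mm and 7.16 degrees, less where a joint would pass 70% of its speed; a pose out of reach is approached as far as the arm can. A call with a number of a shift or a turn outside -1 to 1 is refused whole. A call with a gripper value outside its range is refused whole. The fingers move at their own pace and stop on an object; "force" is the grip in N (left out, the last holds). Time passes only in rows, so rows that repeat a pose let the fingers close. It gives the time, the measured TCP pose, the force, the opening and the grip force at its end, in the units of the state.
- arm.sense(): the state, without advancing time (a new reading comes with each control period).
- arm.grab_frame(name): name is "side" or "top" or "wrist"; returns a dict with "img" (420x560x3 uint8, red, green, blue), "vfov" (degrees; the focal length in pixels is half the picture's height over the tangent of half this angle, whatever the lens; pixels are square), "cx", "cy" (the principal point, pixels), "position" and "orientation" of the camera in the world; the wrist camera has in their place "T_tool_cam" (4x4, takes a point from camera to tool coordinates, whose origin is the TCP and whose axes are the flange's). Camera axes: x right, y down, z forward; pixel columns grow to the right and rows downward; lengths in m; the calibration is good to about 2 mm. A picture is of the moment at which its call begins: read the wrist's pose just before it. There is no depth.
- arm.hand_in(): hands the job in; it is judged then, once.
The state is a dict: "t": time; "qpos": joint angles; "joint_vel": joint speeds; "joint_torque": joint torques, N m; "tcp_pos": TCP position; "tool_rot": TCP orientation; "force": force on the tool from outside, world axes, zero at the start; "moment": the same for the moment, N m; "finger_gap": finger opening in m; "finger_force": force on a finger pad.
Only numpy, scipy, OpenCV 4.12 (cv2) and the standard library are available. Lean on these libraries where they do the work, as an engineer would, in place of code of your own. Each camera call takes 0.05 s, during which the arm holds its last target. There are 200 camera calls.

## Working session

There is one attempt and no reset: what is moved stays moved. The work goes in short steps, Python scripts to look and compute and a tool call to move; the robot and the scene stay as the last step left them, time stands still between calls to the robot, and variables do not carry over. Pictures are saved under pics/ and viewed, at most 10 in all, crops included, and the job is handed in when it is done.

Besides the shell and the picture viewer there is one more tool, called in YAML: its name, and indented under it one key for each argument. carry_out: Moves the arm, as the interface text tells. Its arguments: {"type":"object","properties":{"steps":{"type":"array","items":{"type":"array"}},"force":{"type":"number"}},"required":["steps"]}

```bash
mkdir -p pics; python3 - <<'E'
from station import arm
import cv2,numpy as np
s=arm.sense();print({k:np.round(v,3).tolist() for k,v in s.items()})
for n in("side","top"):
    f=arm.grab_frame(n);cv2.imwrite(f"pics/{n}0.png",f["img"][:,:,::-1])
    print(n,f["vfov"],f["cx"],f["cy"],f["position"],f["orientation"])
    np.save(f"pics/{n}0.npy",f,allow_pickle=True)
f=arm.grab_frame("wrist");print(f["T_tool_cam"],f["vfov"])
E
```

```text
{'t': 0.0, 'qpos': [-1.416, 0.381, 1.298, -0.0, 1.464, -0.215], 'joint_vel': [0.0, 0.001, -0.001, -0.001, -0.001, -0.001], 'joint_torque': [0.001, -43.793, -22.456, 0.071, 0.035, -0.0], 'tcp_pos': [0.199, -0.513, 0.238], 'tool_rot': [-3.087, -0.577, -0.0], 'force': [0.236, -0.297, -0.633], 'moment': [-0.02, 0.01, -0.012], 'finger_force': 0.0, 'finger_gap': 0.088}
side 56.88250693421128 277.44412628251865 211.19339403032254 [ 0.39679519 -0.54385708  0.82371724] [-2.47799586  0.21151016 -0.09578915]
top 54.37260326531323 278.8739218147909 209.19333487116606 [ 0.30668111 -0.00361177  0.95638067] [-2.09608041  2.12777716 -0.19660729]
[[-6.88715407e-04 -9.63438310e-01 -2.67929372e-01  6.85334034e-02]
 [ 9.99999639e-01 -7.96791159e-04  2.94644701e-04  2.02522639e-04]
 [-4.97355748e-04 -2.67929072e-01  9.63438511e-01 -1.44154104e-01]
 [ 0.00000000e+00  0.00000000e+00  0.00000000e+00  1.00000000e+00]] 70.22952786212872
```

View pics/side0.png

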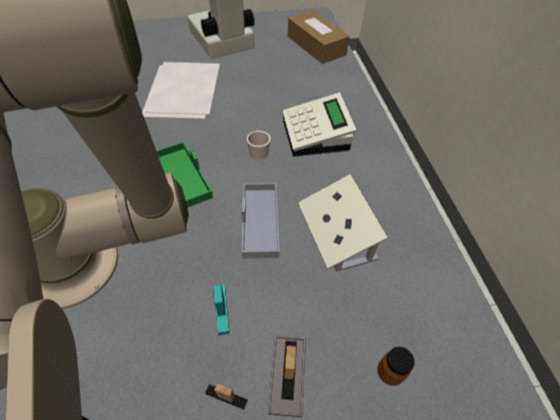

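View pics/top0.png

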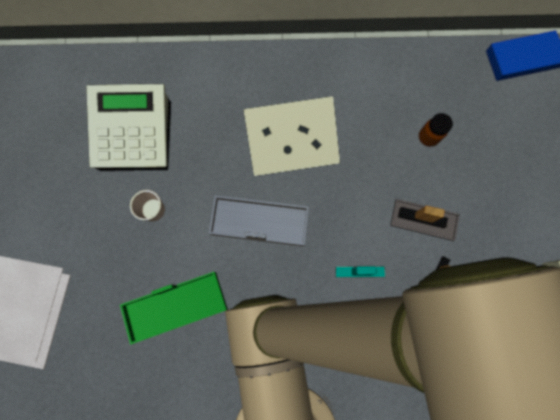

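Side view: the plate with four chips is at about (342,220), the grey tray at (260,220), the scraper in its rest at (290,370), and a smaller black decoy at (226,396). Top view: plate at (292,136), tray at (260,221), rest at (425,219), pot at (146,206), jar at (436,130) and counter at (128,126).

```bash
cat > h.py <<'E'
import numpy as np,cv2
from scipy.spatial.transform import Rotation as R
def cam(f,s=None):
    if "position" in f: return np.array(f["position"]),R.from_rotvec(f["orientation"]).as_matrix()
    T=np.eye(4);T[:3,:3]=R.from_rotvec(s["tool_rot"]).as_matrix();T[:3,3]=s["tcp_pos"];T=T@f["T_tool_cam"]
    return T[:3,3],T[:3,:3]
def foc(f): return f["img"].shape[0]/2/np.tan(np.radians(f["vfov"])/2)
def ray(f,px,s=None):
    p,M=cam(f,s);d=M@np.array([(px[0]-f["cx"])/foc(f),(px[1]-f["cy"])/foc(f),1.]);return p,d
def onz(f,px,z,s=None):
    p,d=ray(f,px,s);return p+d*(z-p[2])/d[2]
def onplane(f,px,o,n,s=None):
    p,d=ray(f,px,s);return p+d*(((o-p)@n)/(d@n))
def proj(f,P,s=None):
    p,M=cam(f,s);c=M.T@(np.array(P)-p);return c[:2]/c[2]*foc(f)+[f["cx"],f["cy"]]
def quad(mask):
    c=max(cv2.findContours(mask.astype(np.uint8),cv2.RETR_EXTERNAL,cv2.CHAIN_APPROX_NONE)[0],key=cv2.contourArea)
    h=cv2.convexHull(c);e=1
    while True:
        a=cv2.approxPolyDP(h,e,True)
        if len(a)<=4: return a[:,0,:].astype(float),c
        e+=.5
def quadfit(c,q):
    # refine: line fit to contour points near each side, intersect
    L=[];P=c[:,0,:].astype(float)
    for i in range(len(q)):
        a,b=q[i],q[(i+1)%len(q)];u=(b-a)/np.linalg.norm(b-a);t=(P-a)@u;dd=abs((P-a)@np.array([-u[1],u[0]]))
        m=(t>4)&(t<np.linalg.norm(b-a)-4)&(dd<3)
        vx,vy,x,y=cv2.fitLine(P[m].astype(np.float32),cv2.DIST_HUBER,0,.01,.01).ravel();L.append(np.cross([x,y,1],[x+vx,y+vy,1]))
    o=[]
    for i in range(len(q)):
        k=np.cross(L[i-1],L[i]);o.append(k[:2]/k[2])
    return np.array(o)
E
python3 - <<'E'
from h import *
np.set_printoptions(precision=4,suppress=True)
F={n:np.load(f"pics/{n}0.npy",allow_pickle=True).item() for n in("side","top")}
def near(m,seed,r):
    n,l=cv2.connectedComponents(m.astype(np.uint8));o=np.zeros_like(m)
    lab=[l[seed[1]+j,seed[0]+i] for i in range(-r,r+1) for j in range(-r,r+1)];lab=[x for x in lab if x]
    return l==max(set(lab),key=lab.count)
seeds={"top":dict(plate=(292,130),tray=(235,215),jar=0),"side":dict(plate=(325,235),tray=(262,215))}
for n,f in F.items():
    hsv=cv2.cvtColor(f["img"],cv2.COLOR_RGB2HSV);I=f["img"].astype(int)
    for k,s in [("plate",seeds[n]["plate"]),("tray",seeds[n]["tray"]),("rest",(399,204) if n=="top" else (278,360)),("handle",(434,213) if n=="top" else (291,365))]:
        print(n,k,I[s[1],s[0]],hsv[s[1],s[0]], "table",I[250,300] if n=="top" else I[290,150])
    m=near((hsv[...,2]>170)&(hsv[...,1]<70),seeds[n]["plate"],4)
    q,c=quad(m);q2=quadfit(c,q);print("plate",q2.tolist())
    for z in(.05,.1158):print(z,np.array([onz(f,p,z) for p in q2])[:,:2].tolist())
    hole=cv2.fillPoly(np.zeros(m.shape,np.uint8),[q2.round().astype(int)],1);hole=cv2.erode(hole,np.ones((5,5)))
    for cc in cv2.findContours(((hole>0)&(hsv[...,2]<130)).astype(np.uint8),0,1)[0]:
        if cv2.contourArea(cc)>8:print(" chip",cv2.minAreaRect(cc))
E
```

```text
side plate [204 198 176] [ 24  35 204] table [118 120 121]
side tray [148 149 158] [117  16 158] table [118 120 121]
side rest [129 120 118] [  5  22 129] table [118 120 121]
side handle [171 142 101] [ 18 104 171] table [118 120 121]
plate [[349.72752896179617, 174.07350499243648], [386.380569907969, 236.74349167459647], [327.28845384150566, 266.6483023364083], [298.3551879650752, 202.47913474707477]]
0.05 [[0.7318767415294389, 0.13542995776692457], [0.7601763087078222, -0.07792866440372459], [0.5984584646136564, -0.13396162337241446], [0.5723795865449941, 0.06045278132357346]]
0.1158 [[0.7033800696316903, 0.07766067830027401], [0.7292729287368287, -0.11755307560303613], [0.5813082151593183, -0.16882076823858067], [0.5574471889041974, 0.009059860008193255]]
 chip ((337.9000244140625, 239.2000274658203), (6.260990142822266, 8.497057914733887), 26.56505012512207)
 chip ((348.0, 223.5), (9.0, 6.0), 90.0)
 chip ((326.5, 217.5), (7.0, 7.0), 0.0)
 chip ((336.5, 195.99998474121094), (6.363960266113281, 6.363960266113281), 45.0)
top plate [185 186 157] [ 31  40 186] table [89 94 97]
top tra
[... 330 characters left out ...]
589078468533486, -0.12311474976574205], [0.5987942492506296, -0.13190106626875425], [0.5725063966711079, 0.060443716782918294], [0.7306943218624171, 0.08403730120076902]]
0.1158 [[0.7260778004356204, -0.11443926045395122], [0.5775878782634334, -0.1225877217542195], [0.5532084299089433, 0.055793516898830636], [0.6999124766103357, 0.07767429133912766]]
 chip ((287.5, 149.5), (7.0, 7.0), 90.0)
 chip ((316.0000305175781, 144.00001525878906), (8.485280990600586, 7.071067810058594), 45.0)
 chip ((266.2000427246094, 131.4000244140625), (7.155416965484619, 7.155416965484619), 63.43495178222656)
 chip ((302.8500061035156, 128.9499969482422), (10.435514450073242, 6.324554920196533), 18.43494987487793)
```

```bash
python3 - <<'E'
from h import *
np.set_printoptions(precision=4,suppress=True)
F={n:np.load(f"pics/{n}0.npy",allow_pickle=True).item() for n in("side","top")}
O=np.array([.5835,-.0364,.05]);a=np.radians(7.6);b=np.radians(26)
X=np.array([np.cos(a)*np.cos(b),np.sin(a)*np.cos(b),np.sin(b)]);Y=np.array([-np.sin(a),np.cos(a),0]);Z=np.cross(X,Y)
chips={"top":[(287.5,149.5),(316,144),(266.2,131.4),(302.8,129)],"side":[(326.5,217.5),(337.9,239.2),(336.5,196),(348,223.5)]}
for n,f in F.items():
    for c in chips[n]:
        p=onplane(f,c,O+Z*.006,Z)-O;print(n,"chip",p@X,p@Y)
    I=f["img"].astype(int);hsv=cv2.cvtColor(f["img"],cv2.COLOR_RGB2HSV)
    def box(m,r): o=np.zeros_like(m);o[r[1]:r[3],r[0]:r[2]]=m[r[1]:r[3],r[0]:r[2]];return o
    tr=(205,190,315,250) if n=="top" else (235,175,285,262)
    re=(380,190,470,248) if n=="top" else (262,328,315,420)
    bg=I[250,300] if n=="top" else I[290,150]
    d=(I[...,2]-I[...,0]); 
    tm=box(abs(I-np.median(I[tr[1]:tr[3],tr[0]:tr[2]].reshape(-1,3)[:],axis=0)).sum(2)>=0,tr)
    k=np.ones((3,3),np.uint8)
    tm=box((I.sum(2)>bg.sum()+35)|(d>10),tr).astype(np.uint8);tm=cv2.morphologyEx(tm,cv2.MORPH_OPEN,k)
    rm=box((I[...,0]-I[...,2]>4)|(hsv[...,2]<50),re).astype(np.uint8);rm=cv2.morphologyEx(rm,cv2.MORPH_CLOSE,k);rm=cv2.morphologyEx(rm,cv2.MORPH_OPEN,k)
    hm=box((hsv[...,1]>80)&(I[...,0]>90),re)
    bm=box((hsv[...,2]<45),re)
    vis=f["img"][:,:,::-1].copy()
    for nm,m,z in(("tray",tm,.03),("rest",rm,.012),("block",bm,.022),("hand",hm,.092)):
        q,c=quad(m)
        if len(q)==4 and nm in("tray","rest"):q=quadfit(c,q)
        w=np.array([onz(f,p,z) for p in q])[:,:2];print(n,nm,q.round(1).tolist(),w.tolist(),"mean",w.mean(0),"L",np.linalg.norm(w-np.roll(w,-1,0),axis=1), "ang",[round(float(np.degrees(np.arctan2(*(np.roll(w,-1,0)-w)[i][::-1]))),1) for i in range(len(w))])
        cv2.polylines(vis,[q.round().astype(int)],True,(0,0,255) if nm!="hand" else (255,0,255),1)
    cv2.imwrite(f"pics/v_{n}.png",np.hstack([cv2.resize(vis[r[1]-6:r[3]+6,r[0]-6:r[2]+6],(390,400)) for r in(tr,re)]))
E
```

```text
side chip 0.04986484893184266 0.013625451559144696
side chip 0.05138476759906846 -0.052626369440531326
side chip 0.09495782120632423 0.054518653610299284
side chip 0.0885346480277587 -0.02839968271951341
side tray [[273.8, 191.0], [279.2, 249.7], [244.8, 251.4], [245.8, 191.0]] [[0.5199153178903333, 0.1256613876096847], [0.5010966916076859, -0.05921717260035547], [0.41910138939606945, -0.050447465586557716], [0.4455553305679851, 0.13777121773700962]] mean [0.4714 0.0384] L [0.1858 0.0825 0.1901 0.0753] ang [-95.8, 173.9, 82.0, -9.2]
side rest [[275.2, 335.4], [304.4, 338.7], [301.1, 416.5], [268.1, 412.0]] [[0.4572062113961587, -0.2566365158480686], [0.516699735572564, -0.2739705440328764], [0.4787226806792976, -0.41690072947424484], [0.4188148277424259, -0.3985406260635155]] mean [ 0.4679 -0.3365] L [0.062  0.1479 0.0627 0.147 ] ang [-16.2, -104.9, 163.0, 74.9]
side block [[293.0, 378.0], [292.0, 398.0], [283.0, 398.0], [283.0, 378.0]] [[0.4763820103374632, -0.34938185578028763], [0.46729885571850366, -0.38447734651696996], [0.4503997632673077, -0.38153256849680534], [0.457040440702
[... 1297 characters left out ...]
[-103.8, 164.2, 75.3, -17.6]
top block [[399.0, 210.0], [446.0, 218.0], [446.0, 224.0], [403.0, 218.0]] [[0.4875115868065741, -0.27222050946476467], [0.466941634081093, -0.3789117922176301], [0.4529397792468988, -0.3776010724618626], [0.4685306027383358, -0.28008714438435567]] mean [ 0.469  -0.3272] L [0.1087 0.0141 0.0988 0.0205] ang [-100.9, 174.7, 80.9, 22.5]
top hand [[424.0, 207.0], [442.0, 209.0], [444.0, 214.0], [425.0, 213.0]] [[0.47965270383596903, -0.3060473546397543], [0.4746466690236508, -0.3440977518774179], [0.4636817822535032, -0.34735361755461025], [0.4665141197424313, -0.30708928814085357]] mean [ 0.4711 -0.3261] L [0.0384 0.0114 0.0404 0.0132] ang [-97.5, -163.5, 86.0, 4.5]
```

View pics/v_top.png

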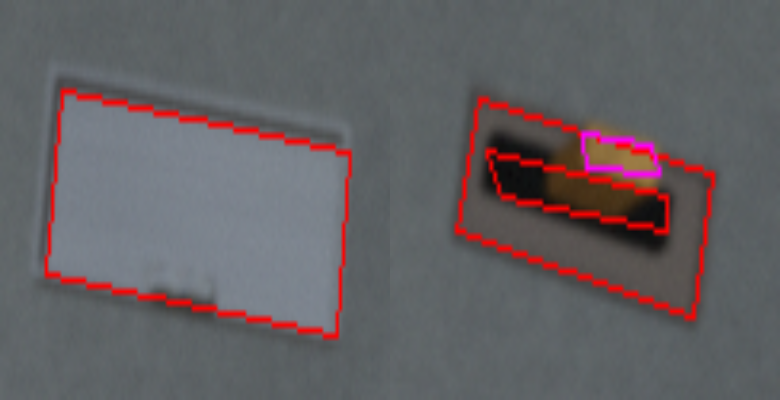

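The top crop outlines match the tray (yaw about -8°) and the rest (yaw about -15°), with the tab at about (257,237). I'm moving over the tray tab.

carry_out:
  steps:
    - [[0, 0, 0], [0.865, -0.929, 0.083], 1]
    - [[0, 0, 0], [0.865, -0.929, 0.083], 1]
    - [[0, 0, 0], [0.865, -0.929, 0.083], 1]

```text
t: 0.4
tcp_pos: [0.2372, -0.4148, 0.2316]
tool_rot: [-3.085, -0.579, -0.001]
force: [1.0, -0.8, 0.9]
finger_gap: 0.0881
finger_force: 0.0
```

carry_out:
  steps:
    - [[0, 0, 0], [0.865, -0.929, 0.083], 1]
    - [[0, 0, 0], [0.865, -0.929, 0.083], 1]
    - [[0, 0, 0], [0.865, -0.929, 0.083], 1]

```text
t: 0.65
tcp_pos: [0.2747, -0.3202, 0.2251]
tool_rot: [-3.086, -0.58, -0.0]
force: [0.7, -0.1, -0.1]
finger_gap: 0.088
finger_force: 0.0
```

carry_out:
  steps:
    - [[0, 0, 0], [0.865, -0.929, 0.083], 1]
    - [[0, 0, 0], [0.865, -0.929, 0.083], 1]
    - [[0, 0, 0], [0.865, -0.929, 0.083], 1]

```text
t: 0.9
tcp_pos: [0.312, -0.2261, 0.2185]
tool_rot: [-3.086, -0.58, 0.0]
force: [-0.1, 0.5, -0.1]
finger_gap: 0.0883
finger_force: 0.0
```

carry_out:
  steps:
    - [[0, 0, 0], [0.865, -0.929, 0.083], 1]
    - [[0, 0, 0], [0.865, -0.929, 0.083], 1]
    - [[0, 0, 0], [0.865, -0.929, 0.083], 1]

```text
t: 1.15
tcp_pos: [0.3496, -0.132, 0.2119]
tool_rot: [-3.086, -0.58, 0.0]
force: [0.2, -0.8, 0.2]
finger_gap: 0.0882
finger_force: 0.0
```

carry_out:
  steps:
    - [[0, 0, 0], [0.865, -0.929, 0.083], 1]
    - [[0, 0, 0], [0.865, -0.929, 0.083], 1]
    - [[0, 0, 0], [0.865, -0.929, 0.083], 1]

```text
t: 1.4
tcp_pos: [0.3874, -0.0379, 0.2053]
tool_rot: [-3.086, -0.581, 0.0]
force: [-0.2, -0.2, 0.5]
finger_gap: 0.0886
finger_force: 0.0
```

carry_out:
  steps:
    - [[0, 0, -0.675], [0.865, -0.929, 0.083], 1]
    - [[0, 0, -0.675], [0.865, -0.929, 0.083], 1]
    - [[0, 0, -0.675], [0.865, -0.929, 0.083], 1]
    - [[0, 0, -0.675], [0.865, -0.929, 0.083], 1]
    - [[0, 0, -0.675], [0.865, -0.929, 0.083], 1]

```text
t: 1.82
tcp_pos: [0.4247, 0.0543, 0.1985]
tool_rot: [-2.822, -1.38, 0.001]
force: [-0.1, -0.6, -0.9]
finger_gap: 0.0883
finger_force: 0.0
```

carry_out:
  steps:
    - [[0, 0, -0.675], [0, 0, 0], 1]
    - [[0, 0, -0.675], [0, 0, 0], 1]
    - [[0, 0, -0.675], [0, 0, 0], 1]
    - [[0, 0, -0.675], [0, 0, 0], 1]
    - [[0, 0, -0.675], [0, 0, 0], 1]
    - [[0, 0, -0.675], [0, 0, 0], 1]

```text
t: 2.32
tcp_pos: [0.4246, 0.0531, 0.1988]
tool_rot: [-2.371, -2.061, 0.0]
force: [-0.3, 0.0, 0.6]
finger_gap: 0.0882
finger_force: 0.0
```

```bash
python3 - <<'E'
from h import *
from station import arm
s=arm.sense();f=arm.grab_frame("wrist");np.save("pics/w1.npy",(f,s),allow_pickle=True)
cv2.imwrite("pics/w1.png",f["img"][:,:,::-1])
print(s["t"],s["tcp_pos"],R.from_rotvec(s["tool_rot"]).as_matrix().round(3).tolist(),np.round(s["qpos"],2))
E
```

```text
2.3167 [0.424613   0.05307634 0.19878792] [[0.139, 0.99, -0.0], [0.99, -0.139, 0.0], [-0.0, -0.0, -1.0]] [-0.15  0.21  1.68 -0.    1.26 -0.01]
```

View pics/w1.png

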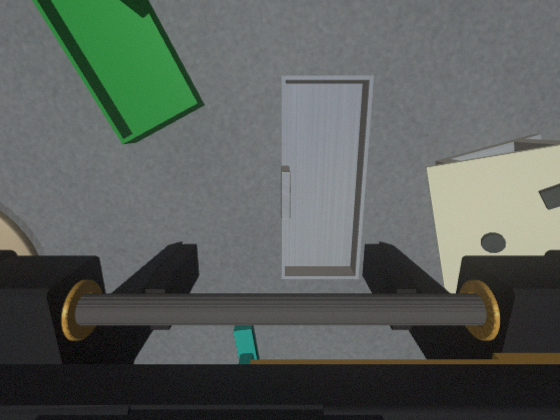

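Wrist view: the tray is centred in the frame, with rim corners at about (283,76), (373,76), (360,278) and (282,278). The tab is at about (286,193), spanning rows 168–218.

```bash
python3 - <<'E'
from h import *
np.set_printoptions(precision=4,suppress=True)
f,s=np.load("pics/w1.npy",allow_pickle=True)
g=cv2.cvtColor(f["img"],cv2.COLOR_RGB2GRAY)
print(g[195,270:300],g[165:225:1,286].tolist())
w=np.array([onz(f,p,.03,s)[:2] for p in[(282,76),(373,75),(361,279),(282,279)]]);print(w,w.mean(0),np.linalg.norm(w-np.roll(w,-1,0),axis=1))
print([np.degrees(np.arctan2(*(v[::-1]))) for v in(w[0]-w[3],w[1]-w[2],w[1]-w[0],w[2]-w[3])])
for p in[(281.5,171),(281.5,218),(290.5,171),(290.5,218)]:print(p,onz(f,p,.075,s))
# plate lower corner/edge
print(onz(f,(428,167),.05,s),onz(f,(443,280),.05,s))
E
```

```text
[118 116 116 116 117 110 113 113 110 113 110  99 143 144 142 143 143 146
 146 136 123 147 142 144 144 138 147 145 145 144] [121, 98, 96, 98, 95, 95, 91, 145, 147, 143, 142, 143, 145, 144, 144, 147, 143, 144, 145, 149, 144, 143, 142, 145, 143, 140, 144, 146, 147, 145, 143, 143, 143, 145, 143, 140, 140, 140, 144, 144, 140, 143, 141, 139, 141, 144, 142, 144, 144, 144, 147, 148, 144, 152, 146, 143, 143, 144, 146, 146]
[[ 0.4421  0.1664]
 [ 0.5294  0.1549]
 [ 0.503  -0.0627]
 [ 0.4119 -0.0498]] [0.4716 0.0522] [0.088  0.2192 0.0919 0.2183]
[np.float64(82.0508210410033), np.float64(83.08120905283037), np.float64(-7.459601957919009), np.float64(-8.023090545252709)]
(281.5, 171) [0.4296 0.0817 0.075 ]
(281.5, 218) [0.4235 0.0378 0.075 ]
(290.5, 171) [0.4376 0.0806 0.075 ]
(290.5, 218) [0.4318 0.0367 0.075 ]
[0.5719 0.0619 0.05  ] [ 0.587  -0.0646  0.05  ]
```

carry_out:
  steps:
    - [[0, 0, 0], [0.08, 0.065, 0.5], 1]
    - [[0, 0, 0], [0.08, 0.065, 0.95], 1]
    - [[0, 0, 0], [0.08, 0.065, 0.95], 1]

```text
t: 2.62
tcp_pos: [0.4281, 0.059, 0.1185]
tool_rot: [-2.368, -2.053, 0.01]
force: [-0.4, -0.2, -0.7]
finger_gap: 0.0882
finger_force: 0.0
```

carry_out:
  steps:
    - [[0, 0, 0], [0, 0, 0.35], 1]
    - [[0, 0, 0], [0, 0, 0.7], 1]
    - [[0, 0, 0], [0, 0, 1.0], 1]
    - [[0, 0, 0], [0, 0, 1.0], 1]
    - [[0, 0, 0], [0, 0, 1.0], 0.05]
    - [[0, 0, 0], [0, 0, 1.0], 0.05]
    - [[0, 0, 0], [0, 0, 1.0], 0.05]
    - [[0, 0, 0], [0, 0, 1.0], 0.05]
    - [[0, 0, 0], [0, 0, 1.0], 0.05]
    - [[0, 0, 0], [0, 0, 1.0], 0.05]
  force: 25

```text
t: 3.45
tcp_pos: [0.431, 0.0586, 0.0435]
tool_rot: [2.372, 2.059, 0.001]
force: [0.4, 0.9, -0.0]
finger_gap: 0.0505
finger_force: 0.0
```

carry_out:
  steps:
    - [[0, 0, 0], [0, 0, 0], 0]
    - [[0, 0, 0], [0, 0, 0], 0]
    - [[0, 0, 0], [0, 0, 0], 0]
    - [[0, 0, 0], [0, 0, 0], 0]
    - [[0, 0, 0], [0, 0, 0], 0]
    - [[0, 0, 0], [0, 0, 0], 0]
    - [[0, 0, 0], [0, 0, 0], 0]
    - [[0, 0, 0], [0, 0, 0], 0]
    - [[0, 0, 0], [0, 0, 0], 0]
  force: 25

```text
t: 4.2
tcp_pos: [0.4306, 0.0587, 0.0428]
tool_rot: [-2.372, -2.06, 0.0]
force: [-0.4, 0.6, 1.0]
finger_gap: 0.0076
finger_force: 25.0
```

carry_out:
  steps:
    - [[0, 0, -0.04], [-0.07, 0.08, 0], 0]
    - [[0, 0, -0.08], [-0.14, 0.16, 0], 0]
    - [[0, 0, -0.12], [-0.21, 0.25, 0], 0]
    - [[0, 0, -0.17], [-0.28, 0.33, 0], 0]
    - [[0, 0, -0.21], [-0.35, 0.41, 0], 0]
    - [[0, 0, -0.25], [-0.42, 0.5, 0], 0]
    - [[0, 0, -0.29], [-0.49, 0.58, 0], 0]
    - [[0, 0, -0.333], [-0.557, 0.661, 0], 0]
    - [[0, 0, -0.333], [-0.557, 0.661, 0], 0]

```text
t: 4.95
tcp_pos: [0.4776, 0.0064, 0.0429]
tool_rot: [2.082, 2.352, 0.0]
force: [2.2, -1.5, -0.1]
finger_gap: 0.0076
finger_force: 25.0
```

carry_out:
  steps:
    - [[0, 0, 0], [-0.1, 0.06, 0], 0]
    - [[0, 0, 0], [-0.2, 0.12, 0], 0]
    - [[0, 0, 0], [-0.3, 0.18, 0], 0]
    - [[0, 0, 0], [-0.4, 0.24, 0], 0]
    - [[0, 0, 0], [-0.5, 0.3, 0], 0]
    - [[0, 0, 0], [-0.6, 0.36, 0], 0]
    - [[0, 0, -0.01], [-0.7, 0.42, 0], 0]
    - [[0, 0, -0.01], [-0.7, 0.48, 0], 0]
    - [[0, 0, -0.01], [-0.7, 0.48, 0], 0]

```text
t: 5.7
tcp_pos: [0.5231, -0.0449, 0.0429]
tool_rot: [2.074, 2.357, 0.001]
force: [1.6, -2.5, -2.5]
finger_gap: 0.008
finger_force: 25.0
```

```bash
python3 - <<'E'
from h import *
from station import arm
s=arm.sense();f=arm.grab_frame("wrist");np.save("pics/w2.npy",(f,s),allow_pickle=True)
cv2.imwrite("pics/w2.png",f["img"][:,:,::-1])
print(s["t"],s["tcp_pos"],R.from_rotvec(s["tool_rot"]).as_matrix().round(3).tolist(),s["force"])
E
```

```text
5.7 [ 0.52312488 -0.04486391  0.04286096] [[-0.127, 0.992, 0.002], [0.992, 0.127, -0.001], [-0.001, 0.002, -1.0]] [ 1.55068268 -2.49187819 -2.51867806]
```

View pics/w2.png

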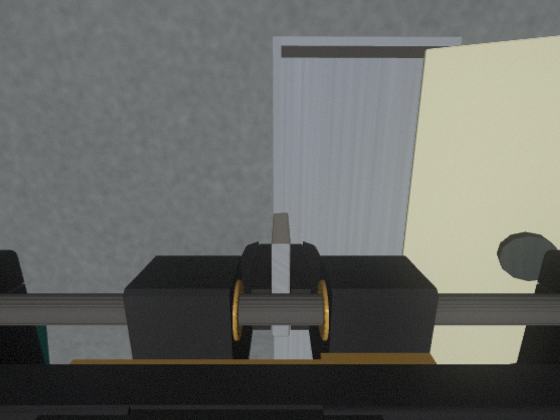

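Wrist view: the plate's lower edge runs from (427,50) to about (404,255), and the tray's near wall is at column 274 with its left end at row 38.

```bash
python3 - <<'E'
from h import *
np.set_printoptions(precision=4,suppress=True)
f,s=np.load("pics/w2.npy",allow_pickle=True)
I=f["img"].astype(int)
for (k,rows,c0,c1,z,fn) in(("edge",range(70,230,8),380,450,.05,lambda r:r[:,0]-r[:,2]>20),("near",range(60,230,8),255,295,.03,lambda r:(r[:,2]>130)&(r[:,2]-r[:,0]>4))):
    P=[]
    for r in rows:
        m=np.flatnonzero(fn(I[r,c0:c1]))
        if len(m):P.append(onz(f,(c0+m[0]-.5,r),z,s)[:2])
    P=np.array(P);vx,vy,x,y=cv2.fitLine(P.astype(np.float32),cv2.DIST_HUBER,0,.001,.001).ravel();print(k,len(P),np.degrees(np.arctan2(-vx,vy)),x,y)
c=onz(f,(427,50),.05,s);print("plate corner",c,"tray corners",onz(f,(273,37.5),.03,s))
a=np.radians(7.4);Y=np.array([-np.sin(a),np.cos(a)]);X=np.array([Y[1],-Y[0]])
print("origin from corner",c[:2]-.1*Y)
t=onz(f,(273,37.5),.03,s)[:2];print("tray origin from corner",t+.045*X-.11*Y, "rel to plate corner origin",(t+.045*X-.11*Y-c[:2]+.1*Y)@np.c_[X,Y])
E
```

```text
edge 20 -172.10135 0.5757369 0.019978555
near 22 -173.12791 0.51060075 0.020844143
plate corner [0.5708 0.0607 0.05  ] tray corners [0.5059 0.0621 0.03  ]
origin from corner [ 0.5837 -0.0385]
tray origin from corner [ 0.5647 -0.0412] rel to plate corner origin [-0.0192 -0.0002]
```

Tray position is good; I'll add 1° of yaw, release, and go to the scraper.

carry_out:
  steps:
    - [[0, 0, -0.02], [0, 0, 0], 0]
    - [[0, 0, -0.02], [0, 0, 0], 0]
    - [[0, 0, -0.02], [0, 0, 0], 0]
    - [[0, 0, -0.02], [0, 0, 0], 0.5]
    - [[0, 0, -0.02], [0, 0, 0], 0.5]
    - [[0, 0, -0.02], [0, 0, 0], 0.5]
    - [[0, 0, -0.02], [0, 0, 0], 0.5]
    - [[0, 0, -0.02], [0, 0, -0.2], 0.5]
    - [[0, 0, -0.02], [0, 0, -0.6], 0.5]
    - [[0, 0, -0.02], [0, 0, -1], 0.5]
    - [[0, 0, -0.02], [0, 0, -1], 1]

```text
t: 6.67
tcp_pos: [0.524, -0.0444, 0.1282]
tool_rot: [2.049, 2.37, 0.006]
force: [0.3, 0.1, 0.5]
finger_gap: 0.0486
finger_force: 0.0
```

carry_out:
  steps:
    - [[0, 0, 0], [0, 0, -0.5], 1]
    - [[0, 0, 0], [0, 0, -1], 1]
    - [[0, 0, 0], [0, 0, -1], 1]

```text
t: 6.92
tcp_pos: [0.524, -0.0444, 0.2093]
tool_rot: [2.048, 2.368, 0.007]
force: [0.5, -0.1, -0.1]
finger_gap: 0.0684
finger_force: 0.0
```

carry_out:
  steps:
    - [[0, 0, 0], [-0.43, -0.16, 0], 1]
    - [[0, 0, 0], [-0.856, -0.317, 0], 1]

```text
t: 7.08
tcp_pos: [0.5065, -0.1149, 0.203]
tool_rot: [2.05, 2.379, 0.001]
force: [-0.4, -0.6, -0.5]
finger_gap: 0.0817
finger_force: 0.0
```

carry_out:
  steps:
    - [[0, 0, 0], [-0.43, -0.16, 0], 1]
    - [[0, 0, 0], [-0.856, -0.317, 0], 1]

```text
t: 7.25
tcp_pos: [0.4906, -0.188, 0.2024]
tool_rot: [-2.055, -2.376, 0.0]
force: [0.2, 0.2, 0.4]
finger_gap: 0.0878
finger_force: 0.0
```

carry_out:
  steps:
    - [[0, 0, 0], [-0.43, -0.16, 0], 1]
    - [[0, 0, 0], [-0.856, -0.317, 0], 1]

```text
t: 7.42
tcp_pos: [0.4753, -0.2597, 0.2023]
tool_rot: [-2.055, -2.376, -0.0]
force: [0.5, 1.2, 0.2]
finger_gap: 0.0882
finger_force: 0.0
```

carry_out:
  steps:
    - [[0, 0, 0.15], [-0.43, -0.16, 0], 1]
    - [[0, 0, 0.3], [-0.856, -0.317, 0], 1]
    - [[0, 0, 0.4], [-0.856, -0.317, 0], 1]
    - [[0, 0, 0.51], [-0.856, -0.317, 0], 1]
    - [[0, 0, 0.51], [-0.856, -0.317, 0], 1]
    - [[0, 0, 0.51], [-0.856, -0.317, 0], 1]

```text
t: 7.92
tcp_pos: [0.4607, -0.3294, 0.2024]
tool_rot: [-2.484, -1.922, 0.0]
force: [0.3, 0.4, -0.9]
finger_gap: 0.0883
finger_force: 0.0
```

```bash
python3 - <<'E'
from h import *
from station import arm
s=arm.sense();f=arm.grab_frame("wrist");np.save("pics/w3.npy",(f,s),allow_pickle=True)
cv2.imwrite("pics/w3.png",f["img"][:,:,::-1])
print(s["t"],s["tcp_pos"],R.from_rotvec(s["tool_rot"]).as_matrix().round(3).tolist(),np.round(s["qpos"],2))
f=arm.grab_frame("top");np.save("pics/top1.npy",f,allow_pickle=True)
I=f["img"].astype(int)
E
```

```text
7.9167 [ 0.46070153 -0.32936419  0.20236947] [[0.251, 0.968, -0.0], [0.968, -0.251, 0.0], [0.0, -0.001, -1.0]] [-0.83  0.44  1.31  0.    1.39 -0.58]
```

View pics/w3.png

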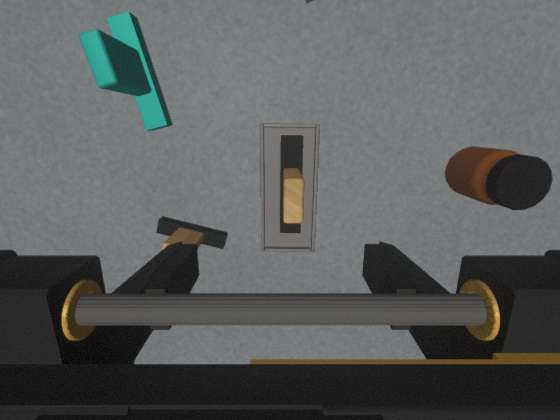

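Wrist view: rest at (290,188), block at columns 281–302 and rows 136–233, and the handle top at about (293,200). The jar is at (490,180) and the small decoy at (192,233).

```bash
python3 - <<'E'
from h import *
np.set_printoptions(precision=4,suppress=True)
f,s=np.load("pics/w3.npy",allow_pickle=True)
I=f["img"].astype(int);hsv=cv2.cvtColor(f["img"],cv2.COLOR_RGB2HSV)
sub=np.zeros(hsv.shape[:2],bool);sub[115:260,255:325]=1
h=sub&(hsv[...,1]>70);ht=h&(hsv[...,2]>np.percentile(hsv[...,2][h],60)-25)
b=sub&(hsv[...,2]<60)
def rep(n,m,z):
    y,x=np.nonzero(m);q=[(x.min()-.5,y.min()-.5),(x.max()+.5,y.min()-.5),(x.max()+.5,y.max()+.5),(x.min()-.5,y.max()+.5)]
    w=np.array([onz(f,p,z,s)[:2] for p in q]);print(n,q,w.mean(0),np.linalg.norm(w-np.roll(w,-1,0),axis=1))
rep("hand",h,.092);rep("handtop",ht,.092);rep("block",b,.022)
print(hsv[160:228:3,292,2])
# columns of block rows
for r in(140,150,160,228):
    m=np.flatnonzero(b[r]);print(r,m.min(),m.max(),end=" ")
for r in(205,210,215,220):
    m=np.flatnonzero(h[r]);print(r,m.min(),m.max())
q=[(261.5,123.5),(320,124),(314.5,250.5),(261.5,250)]
w=np.array([onz(f,p,.012,s)[:2] for p in q]);print("rest",w.mean(0),np.linalg.norm(w-np.roll(w,-1,0),axis=1),[np.degrees(np.arctan2(*v[::-1])) for v in(w[0]-w[3],w[1]-w[2])])
for r in(140,228):
    m=np.flatnonzero(b[r]);print(onz(f,((m.min()+m.max())/2,r),.022,s))
E
```

```text
hand [(np.float64(282.5), np.float64(167.5)), (np.float64(303.5), np.float64(167.5)), (np.float64(303.5), np.float64(223.5)), (np.float64(282.5), np.float64(223.5))] [ 0.4736 -0.3235] [0.0179 0.0502 0.0188 0.0502]
handtop [(np.float64(283.5), np.float64(178.5)), (np.float64(302.5), np.float64(178.5)), (np.float64(302.5), np.float64(222.5)), (np.float64(283.5), np.float64(222.5))] [ 0.4726 -0.3276] [0.0163 0.0398 0.017  0.0398]
block [(np.float64(279.5), np.float64(135.5)), (np.float64(302.5), np.float64(135.5)), (np.float64(302.5), np.float64(232.5)), (np.float64(279.5), np.float64(232.5))] [ 0.473  -0.3284] [0.0243 0.1087 0.0265 0.1087]
[ 48  45  46 112 112 112 132 165 167 169 166 159 163 165 174 186 180 180
 179 176 178 101  44]
140 281 301 150 281 301 160 281 301 228 280 299 205 283 302
210 283 302
215 283 302
220 283 302
rest [ 0.4697 -0.335 ] [0.063  0.1472 0.0641 0.1471] [np.float64(74.46469433874917), np.float64(74.88141738680494)]
[ 0.4851 -0.2802  0.022 ]
[ 0.4595 -0.3754  0.022 ]
```

carry_out:
  steps:
    - [[0, 0, 0.01], [0.05, 0.14, 0.5], 0.55]
    - [[0, 0, 0.01], [0.05, 0.14, 0.97], 0.55]
    - [[0, 0, 0.01], [0.05, 0.14, 0.97], 0.55]

```text
t: 8.27
tcp_pos: [0.4709, -0.3258, 0.1193]
tool_rot: [-2.483, -1.906, 0.002]
force: [-0.6, -0.1, -1.1]
finger_gap: 0.0702
finger_force: 0.0
```

carry_out:
  steps:
    - [[0, 0, 0], [0, 0, 0.3], 0.55]
    - [[0, 0, 0], [0, 0, 0.6], 0.55]
    - [[0, 0, 0], [0, 0, 0.97], 0.55]
    - [[0, 0, 0], [0, 0, 0.97], 0.55]
    - [[0, 0, 0], [0, 0, 0.97], 0]
    - [[0, 0, 0], [0, 0, 0.97], 0]
    - [[0, 0, 0], [0, 0, 0.97], 0]
    - [[0, 0, 0], [0, 0, 0.97], 0]
    - [[0, 0, 0], [0, 0, 0.97], 0]
    - [[0, 0, 0], [0, 0, 0.97], 0]
    - [[0, 0, 0], [0, 0, 0.97], 0]
    - [[0, 0, 0], [0, 0, 0.97], 0]
  force: 40

```text
t: 9.27
tcp_pos: [0.4731, -0.3288, 0.049]
tool_rot: [2.493, 1.909, 0.0]
force: [-1.1, 1.4, 7.8]
finger_gap: 0.0179
finger_force: 40.0
```

carry_out:
  steps:
    - [[0, 0, 0], [0, 0, -0.1], 0]
    - [[0, 0, 0], [0, 0, -0.4], 0]
    - [[0, 0, 0], [0, 0, -0.7], 0]
    - [[0, 0, 0], [0, 0, -1], 0]

```text
t: 9.6
tcp_pos: [0.4724, -0.3282, 0.1289]
tool_rot: [-2.494, -1.909, 0.0]
force: [0.7, 0.3, -2.0]
finger_gap: 0.018
finger_force: 40.0
```

carry_out:
  steps:
    - [[0, 0, -0.1], [0, 0, -0.4], 0]
    - [[0, 0, -0.2], [0, 0, -0.8], 0]
    - [[0, 0, -0.3], [0, 0, -1], 0]
    - [[0, 0, -0.4], [0, 0, -1], 0]
    - [[0, 0, -0.5], [0, 0, -1], 0]
    - [[0, 0, -0.5], [0, 0, -1], 0]
    - [[0, 0, -0.5], [0, 0, -1], 0]

```text
t: 10.18
tcp_pos: [0.4725, -0.3283, 0.2078]
tool_rot: [-2.076, -2.357, -0.0]
force: [-0.2, -0.6, -1.4]
finger_gap: 0.0176
finger_force: 40.0
```

```bash
cat >> h.py <<'E'
O=np.array([.5836,-.0375,.05]);_a=np.radians(7.7);_b=np.radians(26)
Xp=np.array([np.cos(_a)*np.cos(_b),np.sin(_a)*np.cos(_b),np.sin(_b)]);Yp=np.array([-np.sin(_a),np.cos(_a),0]);Zp=np.cross(Xp,Yp)
Rp=np.c_[Yp,Xp,-Zp]
def W(x,y,z): return O+Xp*x+Yp*y+Zp*z
def delta(s,P,Rt=None):
    M=R.from_rotvec(s["tool_rot"]).as_matrix()
    t=R.from_matrix(M.T@Rt).as_rotvec()/(np.pi/4) if Rt is not None else np.zeros(3)
    return t.round(3),(M.T@(np.array(P)-s["tcp_pos"])/.08).round(3)
def platec(s):
    d=np.array(s["tcp_pos"])-O;return np.round([d@Xp,d@Yp,d@Zp],4),np.round(np.degrees(R.from_matrix(Rp.T@R.from_rotvec(s["tool_rot"]).as_matrix()).as_rotvec()),2)
E
python3 - <<'E'
from h import *
from station import arm
s=arm.sense();print(s["t"],s["tcp_pos"],s["tool_rot"],s["force"],s["finger_gap"],s["qpos"])
print(delta(s,W(.125,-.045,.10),Rp))
print(delta({"tool_rot":R.from_matrix(Rp).as_rotvec(),"tcp_pos":W(.125,-.045,.1)},W(.125,-.045,.1)))
E
```

```text
10.1833 [ 0.47245269 -0.32826981  0.20781616] [-2.07637086e+00 -2.35686197e+00 -3.06929465e-05] [-0.16807165 -0.60443044 -1.37596141] 0.017644612386147798 [-8.12915399e-01  4.48255325e-01  1.27852444e+00 -3.12319409e-05
  1.41536790e+00 -9.39282318e-01]
(array([-0.578,  0.002, -0.01 ]), array([2.875, 2.697, 0.165]))
(array([0., 0., 0.]), array([0., 0., 0.]))
```

carry_out:
  steps:
    - [[0, 0, 0], [0.24, 0.22, 0], 0]
    - [[0, 0, 0], [0.48, 0.45, 0], 0]
    - [[0, 0, 0], [0.72, 0.674, 0], 0]

```text
t: 10.43
tcp_pos: [0.519, -0.2638, 0.2075]
tool_rot: [-2.078, -2.355, -0.0]
force: [-0.2, 0.4, -1.6]
finger_gap: 0.0175
finger_force: 40.0
```

carry_out:
  steps:
    - [[0, 0, 0], [0.24, 0.22, 0], 0]
    - [[0, 0, 0], [0.48, 0.45, 0], 0]
    - [[0, 0, 0], [0.72, 0.674, 0], 0]

```text
t: 10.68
tcp_pos: [0.5653, -0.1992, 0.2076]
tool_rot: [-2.077, -2.356, 0.0]
force: [0.1, -1.2, -1.7]
finger_gap: 0.0177
finger_force: 40.0
```

carry_out:
  steps:
    - [[0, 0, 0], [0.24, 0.22, 0], 0]
    - [[0, 0, 0], [0.48, 0.45, 0], 0]
    - [[0, 0, 0], [0.72, 0.674, 0], 0]

```text
t: 10.93
tcp_pos: [0.6114, -0.1351, 0.2075]
tool_rot: [-2.076, -2.356, 0.0]
force: [0.8, -0.6, -1.6]
finger_gap: 0.0177
finger_force: 40.0
```

carry_out:
  steps:
    - [[0, 0, 0], [0.24, 0.22, 0], 0]
    - [[0, 0, 0], [0.48, 0.45, 0], 0]
    - [[0, 0, 0], [0.72, 0.674, 0], 0]

```text
t: 11.18
tcp_pos: [0.6575, -0.0711, 0.2074]
tool_rot: [-2.076, -2.356, 0.001]
force: [0.6, -0.4, -1.4]
finger_gap: 0.0182
finger_force: 40.0
```

carry_out:
  steps:
    - [[-0.14, 0, 0], [0, 0, 0], 0]
    - [[-0.28, 0, 0], [0, 0, 0], 0]
    - [[-0.42, 0, 0], [0, 0, 0], 0]
    - [[-0.578, 0.002, -0.01], [0, 0, 0], 0]
    - [[-0.578, 0.002, -0.01], [0, 0, 0], 0]
    - [[-0.578, 0.002, -0.01], [0, 0, 0], 0]

```text
t: 11.68
tcp_pos: [0.656, -0.0724, 0.2074]
tool_rot: [1.847, 2.114, 0.484]
force: [0.4, 0.3, -1.3]
finger_gap: 0.0174
finger_force: 40.0
```

```bash
python3 - <<'E'
from h import *
from station import arm
s=arm.sense();f=arm.grab_frame("wrist");np.save("pics/w4.npy",(f,s),allow_pickle=True)
g=arm.grab_frame("side");np.save("pics/side2.npy",g,allow_pickle=True)
cv2.imwrite("pics/s4.png",np.hstack([cv2.resize(f["img"],(400,300)),cv2.resize(g["img"][120:300,200:440],(400,300))])[:,:,::-1])
print(s["t"],platec(s),s["qpos"].round(2),s["force"])
print(delta(s,W(.125,-.045,.06),Rp))
E
```

```text
11.6833 (array([ 0.1293, -0.0443,  0.1121]), array([0.27, 0.09, 0.03])) [-0.37  0.44  1.38  0.26  0.95 -0.62] [ 0.42562411  0.25530094 -1.26078284]
(array([-0.006, -0.002, -0.001]), array([-0.009, -0.05 ,  0.652]))
```

View pics/s4.png

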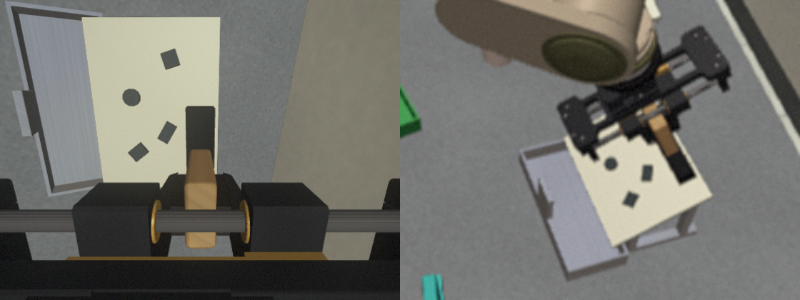

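The left half shows the scraper flat above the plate, upslope of all four chips. The right half shows the tray squarely under the lower edge. Lowering now.

carry_out:
  steps:
    - [[0, 0, 0], [0, -0.05, 0.3], 0]
    - [[0, 0, 0], [0, -0.05, 0.55], 0]
    - [[0, 0, 0], [0, -0.05, 0.7], 0]
    - [[0, 0, 0], [0, -0.05, 0.76], 0]
    - [[0, 0, 0], [0, -0.05, 0.79], 0]
    - [[0, 0, 0], [0, -0.05, 0.79], 0]

```text
t: 12.28
tcp_pos: [0.6814, -0.069, 0.1494]
tool_rot: [1.841, 2.113, 0.488]
force: [-0.2, 0.2, -1.1]
finger_gap: 0.0177
finger_force: 40.0
```

carry_out:
  steps:
    - [[0, 0, 0], [0, 0, 0.02], 0]
    - [[0, 0, 0], [0, 0, 0.04], 0]
    - [[0, 0, 0], [0, 0, 0.04], 0]

```text
t: 12.53
tcp_pos: [0.6823, -0.0689, 0.1467]
tool_rot: [1.841, 2.112, 0.488]
force: [0.4, -0.2, -1.5]
finger_gap: 0.0177
finger_force: 40.0
```

```bash
python3 - <<'E'
from h import *
from station import arm
s=arm.sense();print(s["t"],platec(s),s["force"],s["force"]@Zp,s["moment"])
E
```

```text
12.5333 (array([ 0.1266, -0.0444,  0.0459]), array([-0.04,  0.03, -0.12])) [ 0.37032859 -0.20581208 -1.53282878] -1.5264864420646562 [-0.04037902  0.2676371   0.0105488 ]
```

carry_out:
  steps:
    - [[0, 0, 0], [0, 0, 0.01], 0]
    - [[0, 0, 0], [0, 0, 0.02], 0]
    - [[0, 0, 0], [0, 0, 0.02], 0]

```text
t: 12.78
tcp_pos: [0.6828, -0.0688, 0.1459]
tool_rot: [1.841, 2.112, 0.488]
force: [-5.9, 0.1, 5.4]
finger_gap: 0.018
finger_force: 40.0
```

carry_out:
  steps:
    - [[0, 0, 0], [0, 0, 0.01], 0]
    - [[0, 0, 0], [0, 0, 0.02], 0]
    - [[0, 0, 0], [0, 0, 0.02], 0]

```text
t: 13.03
tcp_pos: [0.6829, -0.0688, 0.1459]
tool_rot: [1.84, 2.112, 0.487]
force: [-16.6, 0.6, 16.1]
finger_gap: 0.0176
finger_force: 40.0
```

carry_out:
  steps:
    - [[0, 0, 0], [0, -0.06, -0.008], 0]
    - [[0, 0, 0], [0, -0.14, -0.008], 0]
    - [[0, 0, 0], [0, -0.22, -0.008], 0]
    - [[0, 0, 0], [0, -0.3, -0.008], 0]
    - [[0, 0, 0], [0, -0.38, -0.008], 0]
    - [[0, 0, 0], [0, -0.46, -0.008], 0]
    - [[0, 0, 0], [0, -0.54, -0.008], 0]
    - [[0, 0, 0], [0, -0.62, -0.008], 0]
    - [[0, 0, 0], [0, -0.7, -0.008], 0]
    - [[0, 0, 0], [0, -0.7, -0.008], 0]

```text
t: 13.87
tcp_pos: [0.6347, -0.0765, 0.1222]
tool_rot: [1.838, 2.106, 0.49]
force: [-2.7, -1.8, 10.3]
finger_gap: 0.0176
finger_force: 40.0
```

```bash
python3 - <<'E'
from h import *
from station import arm
s=arm.sense();print(s["t"],platec(s),s["force"]@np.c_[Xp,Yp,Zp],s["moment"])
E
```

```text
13.8667 (array([ 0.0724, -0.0455,  0.045 ]), array([-0.37, -0.15, -0.13])) [ 1.91461684 -1.44987937 10.50989234] [-0.08096506 -0.12962345  0.00358617]
```

carry_out:
  steps:
    - [[0, 0, 0], [0, -0.08, 0], 0]
    - [[0, 0, 0], [0, -0.16, 0], 0]
    - [[0, 0, 0], [0, -0.24, 0], 0]
    - [[0, 0, 0], [0, -0.32, 0], 0]
    - [[0, 0, 0], [0, -0.4, 0], 0]
    - [[0, 0, 0], [0, -0.48, 0], 0]
    - [[0, 0, 0], [0, -0.56, 0], 0]
    - [[0, 0, 0], [0, -0.63, 0], 0]
    - [[0, 0, 0], [0, -0.7, 0], 0]
    - [[0, 0, 0], [0, -0.76, 0], 0]
    - [[0, 0, 0], [0, -0.82, 0], 0]
    - [[0, 0, 0], [0, -0.82, 0], 0]
    - [[0, 0, 0], [0, -0.82, 0], 0]

```text
t: 14.95
tcp_pos: [0.577, -0.0849, 0.0937]
tool_rot: [1.837, 2.106, 0.49]
force: [-4.0, -2.4, 14.3]
finger_gap: 0.0179
finger_force: 40.0
```

```bash
python3 - <<'E'
from h import *
from station import arm
s=arm.sense();f=arm.grab_frame("wrist");g=arm.grab_frame("side")
cv2.imwrite("pics/s5.png",np.hstack([cv2.resize(f["img"],(400,300)),cv2.resize(g["img"][150:300,220:420],(400,300))])[:,:,::-1])
print(s["t"],platec(s),s["force"]@np.c_[Xp,Yp,Zp])
E
```

```text
14.95 (array([ 0.0075, -0.0461,  0.0449]), array([-0.4 , -0.21, -0.14])) [ 2.40961421 -1.81240977 14.71155746]
```

View pics/s5.png

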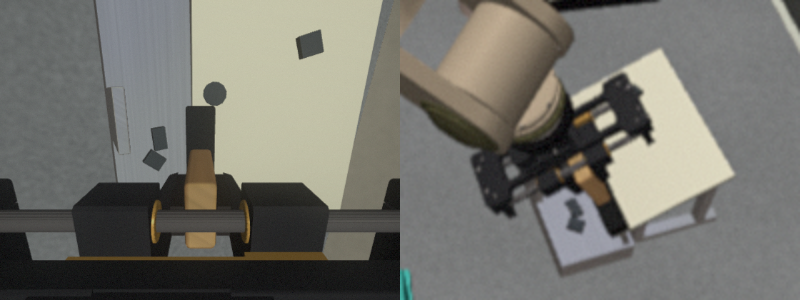

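Two chips are in the tray (left half, at (155,150)). The disc at (215,93) and the square at (310,43) remain for the second pass.

carry_out:
  steps:
    - [[0, 0, 0], [0, 0, -0.15], 0]
    - [[0, 0, 0], [0, 0, -0.4], 0]
    - [[0, 0, 0], [0, 0, -0.5], 0]
    - [[0, 0, 0], [0.2, 0.24, -0.5], 0]
    - [[0, 0, 0], [0.4, 0.48, -0.5], 0]
    - [[0, 0, 0], [0.6, 0.74, -0.5], 0]

```text
t: 15.55
tcp_pos: [0.6039, -0.0308, 0.1532]
tool_rot: [1.843, 2.111, 0.487]
force: [0.0, -0.4, -2.3]
finger_gap: 0.0178
finger_force: 40.0
```

carry_out:
  steps:
    - [[0, 0, 0], [0.2, 0.24, 0], 0]
    - [[0, 0, 0], [0.4, 0.48, 0], 0]
    - [[0, 0, 0], [0.6, 0.74, 0], 0]
    - [[0, 0, 0], [0.6, 0.74, 0.2], 0]
    - [[0, 0, 0], [0.6, 0.74, 0.35], 0]
    - [[0, 0, 0], [0.6, 0.74, 0.43], 0]
    - [[0, 0, 0], [0.6, 0.74, 0.47], 0]
    - [[0, 0, 0], [0.6, 0.74, 0.5], 0]
    - [[0, 0, 0], [0.6, 0.74, 0.5], 0]

```text
t: 16.3
tcp_pos: [0.6652, 0.0258, 0.1435]
tool_rot: [1.844, 2.115, 0.485]
force: [-18.1, 0.8, 15.7]
finger_gap: 0.0173
finger_force: 40.0
```

```bash
python3 - <<'E'
from h import *
from station import arm
s=arm.sense();print(s["t"],platec(s),s["force"]@np.c_[Xp,Yp,Zp],s["qpos"].round(2))
E
```

```text
16.3 (array([0.1213, 0.0518, 0.0449]), array([ 0.18,  0.09, -0.11])) [-9.18010881  3.24044438 21.91439393] [-0.19  0.51  1.46  0.21  0.76 -0.45]
```

carry_out:
  steps:
    - [[0, 0, 0], [0, -0.06, -0.008], 0]
    - [[0, 0, 0], [0, -0.14, -0.008], 0]
    - [[0, 0, 0], [0, -0.22, -0.008], 0]
    - [[0, 0, 0], [0, -0.3, -0.008], 0]
    - [[0, 0, 0], [0, -0.38, -0.008], 0]
    - [[0, 0, 0], [0, -0.46, -0.008], 0]
    - [[0, 0, 0], [0, -0.54, -0.008], 0]
    - [[0, 0, 0], [0, -0.62, -0.008], 0]
    - [[0, 0, 0], [0, -0.7, -0.008], 0]

```text
t: 17.05
tcp_pos: [0.6185, 0.018, 0.1205]
tool_rot: [1.839, 2.106, 0.491]
force: [0.6, -0.5, 8.1]
finger_gap: 0.0176
finger_force: 40.0
```

carry_out:
  steps:
    - [[0, 0, 0], [0, -0.08, 0], 0]
    - [[0, 0, 0], [0, -0.16, 0], 0]
    - [[0, 0, 0], [0, -0.24, 0], 0]
    - [[0, 0, 0], [0, -0.32, 0], 0]
    - [[0, 0, 0], [0, -0.4, 0], 0]
    - [[0, 0, 0], [0, -0.48, 0], 0]
    - [[0, 0, 0], [0, -0.55, 0], 0]
    - [[0, 0, 0], [0, -0.62, 0], 0]
    - [[0, 0, 0], [0, -0.68, 0], 0]
    - [[0, 0, 0], [0, -0.75, 0], 0]
    - [[0, 0, 0], [0, -0.75, 0], 0]
    - [[0, 0, 0], [0, -0.75, 0], 0]

```text
t: 18.05
tcp_pos: [0.5647, 0.0105, 0.0939]
tool_rot: [1.84, 2.107, 0.489]
force: [-4.1, -2.0, 11.5]
finger_gap: 0.0178
finger_force: 40.0
```

```bash
python3 - <<'E'
from h import *
from station import arm
s=arm.sense();f=arm.grab_frame("wrist");g=arm.grab_frame("side")
cv2.imwrite("pics/s6.png",np.hstack([cv2.resize(f["img"],(400,300)),cv2.resize(g["img"][150:300,220:420],(400,300))])[:,:,::-1])
print(s["t"],platec(s),s["force"]@np.c_[Xp,Yp,Zp])
E
```

```text
18.05 (array([0.0082, 0.0501, 0.0449]), array([-0.26, -0.11, -0.07])) [ 1.20381601 -1.41576625 12.2633742 ]
```

View pics/s6.png

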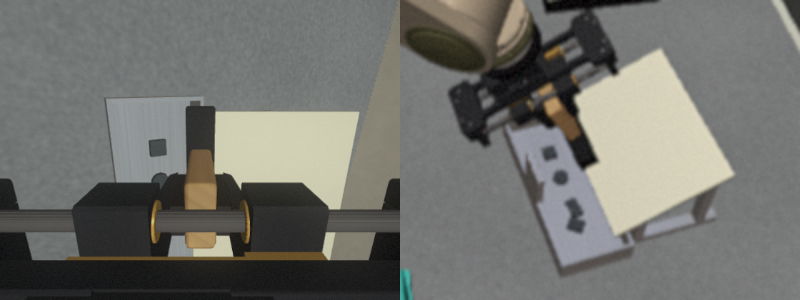

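All four chips are in the tray (side view at (548,153), (560,178) and the pair near (574,215)) and the plate is clear. Returning the scraper.

carry_out:
  steps:
    - [[0, 0, 0], [0, 0, -0.15], 0]
    - [[0, 0, 0], [0, 0, -0.4], 0]
    - [[0, 0, 0], [0, 0, -0.7], 0]
    - [[0, 0, 0], [0, 0, -1], 0]
    - [[0, 0, 0], [0, 0, -1], 0]

```text
t: 18.57
tcp_pos: [0.5287, 0.0063, 0.1672]
tool_rot: [1.839, 2.108, 0.489]
force: [0.4, 0.4, -1.5]
finger_gap: 0.018
finger_force: 40.0
```

carry_out:
  steps:
    - [[0.14, 0, 0], [0, 0, -0.1], 0]
    - [[0.28, 0, 0], [0, 0, -0.2], 0]
    - [[0.42, 0, 0], [0, 0, -0.3], 0]
    - [[0.578, 0, 0], [0, 0, -0.4], 0]
    - [[0.578, 0, 0], [0, 0, -0.4], 0]
    - [[0.578, 0, 0], [0, 0, -0.4], 0]
    - [[0.578, 0, 0], [0, 0, -0.4], 0]

```text
t: 19.15
tcp_pos: [0.5149, 0.0052, 0.1914]
tool_rot: [2.064, 2.368, 0.003]
force: [-0.2, 0.3, -2.2]
finger_gap: 0.0174
finger_force: 40.0
```

```bash
python3 - <<'E'
from h import *
from station import arm
s=arm.sense();print(s["t"],s["tcp_pos"],s["tool_rot"])
print(delta(s,[.4729,-.3288,.2],R.from_rotvec([2.494,1.909,0]).as_matrix()))
E
```

```text
19.15 [0.51488477 0.00519589 0.19139805] [2.06422132 2.36790331 0.00252669]
(array([ 0.001, -0.002,  0.511]), array([-4.064, -1.089, -0.113]))
```

carry_out:
  steps:
    - [[0, 0, 0], [-0.4, -0.11, -0.02], 0]
    - [[0, 0, 0], [-0.813, -0.218, -0.023], 0]

```text
t: 19.32
tcp_pos: [0.5061, -0.0613, 0.194]
tool_rot: [2.06, 2.37, 0.003]
force: [1.8, -0.2, -1.7]
finger_gap: 0.0176
finger_force: 40.0
```

carry_out:
  steps:
    - [[0, 0, 0], [-0.4, -0.11, -0.02], 0]
    - [[0, 0, 0], [-0.813, -0.218, -0.023], 0]

```text
t: 19.48
tcp_pos: [0.4974, -0.1296, 0.196]
tool_rot: [2.063, 2.367, 0.002]
force: [0.8, 0.0, -1.9]
finger_gap: 0.0179
finger_force: 40.0
```

carry_out:
  steps:
    - [[0, 0, 0], [-0.4, -0.11, -0.02], 0]
    - [[0, 0, 0], [-0.813, -0.218, -0.023], 0]

```text
t: 19.65
tcp_pos: [0.4889, -0.1966, 0.1979]
tool_rot: [2.064, 2.366, 0.002]
force: [1.0, -0.4, -2.0]
finger_gap: 0.0177
finger_force: 40.0
```

carry_out:
  steps:
    - [[0, 0, 0], [-0.4, -0.11, -0.02], 0]
    - [[0, 0, 0], [-0.813, -0.218, -0.023], 0]

```text
t: 19.82
tcp_pos: [0.4805, -0.2635, 0.1997]
tool_rot: [2.064, 2.366, 0.002]
force: [0.6, 1.3, -1.9]
finger_gap: 0.0182
finger_force: 40.0
```

carry_out:
  steps:
    - [[0, 0, 0.12], [-0.4, -0.11, -0.02], 0]
    - [[0, 0, 0.25], [-0.813, -0.218, -0.023], 0]
    - [[0, 0, 0.38], [-0.813, -0.218, -0.023], 0]
    - [[0, 0, 0.511], [-0.813, -0.218, -0.023], 0]
    - [[0, 0, 0.511], [-0.813, -0.218, -0.023], 0]
    - [[0, 0, 0.511], [-0.813, -0.218, -0.023], 0]

```text
t: 20.32
tcp_pos: [0.4726, -0.3287, 0.2016]
tool_rot: [2.492, 1.912, 0.001]
force: [-0.1, 0.2, -1.7]
finger_gap: 0.018
finger_force: 40.0
```

```bash
python3 - <<'E'
from h import *
from station import arm
s=arm.sense();print(s["t"],s["tcp_pos"],s["tool_rot"])
print(delta(s,[.4729,-.3288,.052],R.from_rotvec([2.494,1.909,0]).as_matrix()))
E
```

```text
20.3167 [ 0.47261824 -0.32869893  0.20156326] [2.49216529e+00 1.91210698e+00 1.01626562e-03]
(array([ 0.   , -0.001,  0.003]), array([-1.00e-03,  2.00e-03,  1.87e+00]))
```

carry_out:
  steps:
    - [[0, 0, 0], [0, 0, 0.3], 0]
    - [[0, 0, 0], [0, 0, 0.65], 0]
    - [[0, 0, 0], [0, 0, 1], 0]
    - [[0, 0, 0], [0, 0, 1], 0]

```text
t: 20.65
tcp_pos: [0.4713, -0.3267, 0.1174]
tool_rot: [-2.485, -1.908, 0.001]
force: [-0.7, 0.4, -2.2]
finger_gap: 0.0176
finger_force: 40.0
```

carry_out:
  steps:
    - [[0, 0, 0], [0, 0, 0.25], 0]
    - [[0, 0, 0], [0, 0, 0.5], 0]
    - [[0, 0, 0], [0, 0, 0.7], 0]
    - [[0, 0, 0], [0, 0, 0.82], 0]
    - [[0, 0, 0], [0, 0, 0.87], 0]
    - [[0, 0, 0], [0, 0, 0.89], 0]
    - [[0, 0, 0], [0, 0, 0.91], 0]
    - [[0, 0, 0], [0, 0, 0.91], 0]

```text
t: 21.32
tcp_pos: [0.4735, -0.3293, 0.0502]
tool_rot: [2.493, 1.908, 0.0]
force: [0.1, 0.0, -2.6]
finger_gap: 0.0175
finger_force: 40.0
```

Now go ~1.5 mm lower to contact, release and back off.

carry_out:
  steps:
    - [[0, 0, 0], [0, 0, 0.01], 0]
    - [[0, 0, 0], [0, 0, 0.018], 0]
    - [[0, 0, 0], [0, 0, 0.018], 0]

```text
t: 21.57
tcp_pos: [0.4734, -0.3293, 0.049]
tool_rot: [2.494, 1.908, 0.0]
force: [-1.4, 1.1, 4.9]
finger_gap: 0.0173
finger_force: 40.0
```

carry_out:
  steps:
    - [[0, 0, 0], [0, 0, 0], 0.5]
    - [[0, 0, 0], [0, 0, 0], 0.5]
    - [[0, 0, 0], [0, 0, 0], 0.5]
    - [[0, 0, 0], [0, 0, 0], 0.5]
    - [[0, 0, 0], [0, 0, 0], 0.5]
    - [[0, 0, 0], [0, 0, -0.1], 0.5]
    - [[0, 0, 0], [0, 0, -0.4], 0.5]
    - [[0, 0, 0], [0, 0, -0.7], 0.5]
    - [[0, 0, 0], [0, 0, -1], 0.5]

```text
t: 22.32
tcp_pos: [0.473, -0.3289, 0.1294]
tool_rot: [-2.495, -1.909, 0.0]
force: [0.7, -0.1, -0.1]
finger_gap: 0.0441
finger_force: 0.0
```

carry_out:
  steps:
    - [[0, 0, 0], [0, 0, -0.5], 0.5]
    - [[0, 0, 0], [0, 0, -1], 0.5]
    - [[0, 0, 0], [0, 0, -1], 0.5]
    - [[0, 0, 0], [0, 0, -1], 0.5]

```text
t: 22.65
tcp_pos: [0.4736, -0.3293, 0.2105]
tool_rot: [2.491, 1.906, 0.001]
force: [0.3, -0.2, -1.8]
finger_gap: 0.0436
finger_force: 0.0
```

```bash
python3 - <<'E'
from h import *
from station import arm
s=arm.sense();f=arm.grab_frame("wrist");g=arm.grab_frame("top")
cv2.imwrite("pics/s7.png",np.hstack([cv2.resize(f["img"],(400,300)),cv2.resize(g["img"][80:260,120:360],(400,300))])[:,:,::-1])
print(s["t"],s["tcp_pos"],s["finger_gap"])
E
```

```text
22.65 [ 0.47358725 -0.32934927  0.21050339] 0.04359751530465556
```

View pics/s7.png

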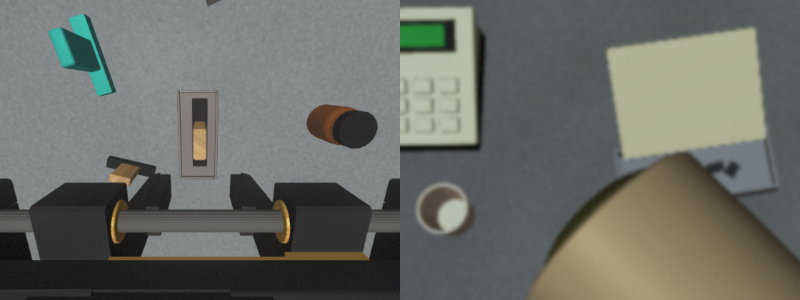

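The scraper stands in its rest (left half, (200,135)). In the right half the plate is clear, and the tray is square under its edge with chips at (720,168). Handing in.

```bash
python3 -c "
from station import arm
print(arm.hand_in())"
```

```text
the job is handed in; nothing more can be done
None
```

The job is handed in at about 22.7 s of the 61 s limit: the tray is under the plate edge with all four offcuts in it, and the scraper is back in its rest; hand-in returned no verdict.

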